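# Hold the torch over the mould's pouring cup

### The arm

A 6-joint arm with a two-finger parallel gripper is mounted at the origin on the work surface. World frame = base frame: x ahead of the robot, y to its left, z up, the work surface at z = 0. Lengths are in m, angles in rad, forces in N, time in s.
With the tool pointing down it reaches from about 0.375 to 0.9 m from the base axis. Payload 3.1 kg.
Tool frame: the origin (TCP) lies on the centre line of the jaws, within the pads' length; the fingertips stand 19 mm ahead of it and the grasp point (between the pads) is the TCP; z points along the fingers, y is the line along which they close (so a half turn about z gives the same grasp; the last joint's range is limited). The gripper opens to 87 mm and grips with 3 to 60 N. Pads are 19 mm wide; open, the fingers measure 117 mm over their backs; the gripper's body (75 mm by 190 mm) begins 51 mm behind the grasp point.
Start: joints at [1.022, 0.527, 1.433, -0, 1.181, -0.178], TCP at [0.226, 0.583, 0.242] pointing down, gripper open.
Joint ranges: [-3.08, 3.08], [-0.75, 2.2], [0.22, 2.44], [-1.43, 4.57], [0, 2.65], [-2.85, 2.85]. Speed limits (rad/s): [2.79, 2.79, 3.14, 3.14, 3.14, 3.14].

### API

Orientations are given as a unit quaternion [w, x, y, z].
In Python, from bench import env, eyes gives the robot as it stands. The module is installed in compiled form; this text tells all that it offers.
- The arm moves only by the tool jog_arm, never from a script. Its argument "commands" is a list of rows, each a list of 2 entries, a list of its own where there are three numbers: the shift along the tool's x, y, z in units of 10 cm (1.0 is 10 cm), then the turn, a rotation vector about the tool's x, y, z in units of 45 degrees (1.0 is 45 degrees). In form: [[[dx, dy, dz], [rx, ry, rz]], ...]. A call has 1 to 10 rows; each row is the pose to reach, as a shift and turn from the pose commanded when the call began, along the tool's axes at that moment; what a row does not reach only later rows make up. A row lasts 1/10 s, in which the tool goes at most 50 mm and 8.59 degrees, less where a joint would pass 70% of its speed; a pose out of reach is approached as far as the arm can. A call with a number of a shift or a turn outside -1 to 1 is refused whole. A call with a gripper value outside its range is refused whole. "gripper" is the closure, from 0 (fully open) to 1 (shut), set as the call begins (left out, the last holds). The fingers move at their own pace and stop on an object; "force" is the grip in N (left out, the last holds). Time passes only in rows, so rows that repeat a pose let the fingers close. It gives the time, the measured TCP pose, the force, the opening and the grip force at its end, in the units of the state.
- env.observe(): the state, without advancing time (a new reading comes with each control period).
- eyes.snapshot(name): name is "scene" or "top" or "wrist"; returns a dict with "image" (400x640x3 uint8, red, green, blue), "intrinsics" (3x3 intrinsics, pixels), "world_from_camera" (4x4, takes a point from camera to world coordinates). Camera axes: x right, y up, looking along -z (the intrinsics and any distortion apply to the point x, -y, -z); pixel columns grow to the right and rows downward; lengths in m; the calibration is good to about 2 mm. The wrist camera is an equidistant fisheye: a pixel r from the principal point sees the ray r / f radians off the axis. A picture is of the moment at which its call begins. There is no depth.
- env.sign_off(): hands the job in; it is judged then, once.
The state is a dict: "clock": time; "joints": joint angles; "qvel": joint speeds; "tau": joint torques, N m; "tool_pos": TCP position; "orientation": TCP orientation; "contact_force": force on the tool from outside, world axes, zero at the start; "wrist_torque": the same for the moment, N m; "width": finger opening in m; "grasp_force": force on a finger pad.
Only numpy, scipy, OpenCV 4.12 (cv2) and the standard library are available. Lean on these libraries where they do the work, as an engineer would, in place of code of your own. Each camera call takes 0.05 s, during which the arm holds its last target. There are 200 camera calls.

### The job

Hold the light for the moulder, who is checking that the mould is clear: with the torch still standing on its lens on the bench, press the rubber switch on its tail right down to its stop so that it comes on, then lift the torch, carry it over the row of firebricks and hold it pointing straight down, centred over the wide pouring cup of the plaster mould, its lens about 20 mm above the cup's rim. The plaster is crumbly, so neither the torch nor the gripper may touch the mould; do not bump the bricks, and leave the can, the hammer and the brush where they are. Finish while still holding the torch there, steady and with its switch left alone: do not put it down or let go.

Things in the scene. Friction and masses are not known exactly. Their poses are not given: they have to be found in the camera images.
- torch: metal hand torch of 0.15 to 0.3 kg, 150 mm tall with its switch, standing upright on its lens, tail up. Origin: middle of the lens face; z runs from lens to tail. Finned head 50 mm in diameter from 0 to 36 mm along z, then a cone to the barrel, 34 mm in diameter from 56 to 124 mm (grip here, best at 110 to 120 mm), then the tail cap, 37 mm in diameter, from 127 to 143 mm
- torch_lens (a point): middle of the torch's lens face (the torch's origin). At the start the torch stands in one of two places to the robot's right of the bricks, the can in the other
- tail_switch (a joint): press of the torch's tail switch, m: 0 = sprung up, 0.005 = down at its stop. Spring: about 2 N to start it, 6 N at the stop; it springs back when let go
- switch_top (a point): middle of the top of the tail switch, a black rubber button 17 mm across its top (21 mm at its foot) that stands 7 mm proud of the torch's tail cap; moves with it
- mould: rough white plaster mould, a hewn drum about 210 mm across and 115 to 119 mm high, too heavy to move; origin in the middle of its underside, z up. On its top stand the pouring cup (28 mm from the middle along the mould's +x) and, on the other side, two small vent stubs 26 mm across and 126 mm above the bench
- pour_cup (a point): centre of the pouring cup's mouth, at the height of its rim, 150 mm above the bench. The cup is a thick plaster collar, 102 mm across outside, about 78 mm inside at the rim, with a dark hole (the sprue) in its floor 30 mm down; z up
- bricks: row of two buff firebricks stood on edge, end to end, between the torch and the mould: 463 mm long along its own x, 64 mm wide (68 mm with their slight skew), 114 mm high; too heavy to move; origin in the middle of its underside, z up
- can: closed plain steel can, 66 mm in diameter, 115 mm high, near the torch; leave it where it is; origin in the middle of its underside
- hammer: hammer lying on the bench beyond the torch and the can; leave it where it is
- brush: hand brush lying on the bench beyond the mould; leave it where it is
Not all that is in view belongs to the job. What is shaped like the torch but red is not meant.

How it is judged:
On the way, in this order (a step that is already met when the one before it is completed fails the run):
1. the tail switch is pressed down to its stop (4 mm or more of its 5 mm) while the torch stands upright on the bench (value of joint tail_switch above 0.004 m and angle between torch's own z axis and vertical below 0.1 rad and height (world z) of torch_lens below 0.006 m), for 0.1 s.
2. the torch, its switch sprung back, is carried over the row of bricks: its lens is above the top of the bricks while it crosses them (value of joint tail_switch below 0.002 m and z of torch_lens in the frame of bricks above 0.114 m and y of torch_lens in the frame of bricks between -0.045 and 0.045 m and x of torch_lens in the frame of bricks between -0.25 and 0.25 m).
At the end, for the whole second after the job is handed in: The gripper is holding the torch still (under 20 mm/s), within 0.1 rad of straight down, its lens centre within 12 mm of the pouring cup's axis and 8 to 35 mm above the cup's rim, the switch sprung back, nothing touching the mould, and the can, hammer and brush within 30 mm of where they were (horizontal distance between torch_lens and pour_cup below 0.012 m and z of torch_lens in the frame of pour_cup between 0.008 and 0.035 m and angle between torch's own z axis and vertical below 0.1 rad and linear speed of torch below 0.02 m/s and value of joint tail_switch below 0.002 m and contact force between the fingers and torch above 1 N and contact force between each of torch, the arm, the fingers and mould below 0.1 N and distance of each of can, hammer, brush from where it was at the start of the episode below 0.03 m); the arm keeps its last pose, push and grip.
It fails at once if the torch or the robot touches the plaster mould with more than 0.5 N (contact force between any of torch, the arm, the fingers and mould above 0.5 N).
It fails at once if the torch or the robot bumps the bricks with more than 2 N (contact force between any of torch, the arm, the fingers and bricks above 2 N).
It fails at once if the can, the hammer or the brush is moved by more than 30 mm (distance of any of can, hammer, brush from where it was at the start of the episode above 0.03 m).
It also fails if it takes over 48 s, if anything falls off the work surface, if the arm or the gripper's body presses on something with over 40 N, if the wrist force passes 120 N, or if a joint passes its speed limit or range.

## Working session

There is one attempt and no reset: what is moved stays moved. The work goes in short steps, Python scripts to look and compute and a tool call to move; the robot and the scene stay as the last step left them, time stands still between calls to the robot, and variables do not carry over. Pictures are saved under pics/ and viewed, at most 10 in all, crops included, and the job is handed in when it is done.

Besides the shell and the picture viewer there is one more tool, called after "Request:" by a JSON object that holds its "fn" and its "kwargs". jog_arm: Moves the arm, as the interface text tells. Shifts and turns lie within -1 to 1; 1 stands for 10 cm of shift or 45 degrees of turn. Its arguments: {"type":"object","properties":{"commands":{"type":"array"},"gripper":{"type":"number"},"force":{"type":"number"}},"required":["commands"]}

```bash
mkdir -p pics
cat > h.py <<'E'
import numpy as np, cv2
from bench import env, eyes
def shot(n):
    s=eyes.snapshot(n); return s["image"],np.array(s["intrinsics"]),np.array(s["world_from_camera"])
def ray(K,T,u,v,fish=False):
    x=(u-K[0,2])/K[0,0]; y=(v-K[1,2])/K[1,1]
    if fish:
        r=np.hypot(x,y); s=np.sin(r)/r if r>1e-9 else 1; d=np.array([x*s,-y*s,-np.cos(r)])
    else: d=np.array([x,-y,-1.0])
    d=T[:3,:3]@d; return T[:3,3],d/np.linalg.norm(d)
def onz(K,T,u,v,z,fish=False):
    o,d=ray(K,T,u,v,fish); return o+d*(z-o[2])/d[2]
def tri(r1,r2):
    A=[];b=[]
    M=np.zeros((3,3));c=np.zeros(3)
    for o,d in (r1,r2):
        P=np.eye(3)-np.outer(d,d); M+=P;c+=P@o
    p=np.linalg.solve(M,c); return p,[np.linalg.norm((np.eye(3)-np.outer(d,d))@(p-o)) for o,d in (r1,r2)]
def save(n,im): cv2.imwrite(n,im[:,:,::-1])
E
python3 - <<'E'
from h import *
for n in("scene","top"):
    im,K,T=shot(n); save(f"pics/{n}0.png",im); np.savez(f"{n}0.npz",im=im,K=K,T=T); print(n,K.round(1).tolist(),T.round(3).tolist())
o=env.observe();print(o["clock"],o["tool_pos"],o["orientation"],o["contact_force"])
E
```

```text
scene [[444.3, 0.0, 319.3], [0.0, 444.3, 198.5], [0.0, 0.0, 1.0]] [[0.637, -0.453, 0.624, 1.254], [0.771, 0.389, -0.505, -0.597], [-0.014, 0.802, 0.597, 0.787], [0.0, 0.0, 0.0, 1.0]]
top [[385.5, 0.0, 323.9], [0.0, 385.5, 200.4], [0.0, 0.0, 1.0]] [[-0.016, 0.986, -0.169, 0.37], [-1.0, -0.018, -0.01, -0.017], [-0.013, 0.169, 0.986, 1.039], [0.0, 0.0, 0.0, 1.0]]
0.1 [0.2261391  0.58198831 0.24069021] [-3.30526281e-04  1.84348016e-01  9.82860569e-01 -8.95454818e-04] [-0.15597889 -0.16886549  0.26031893]
```

View pics/scene0.png

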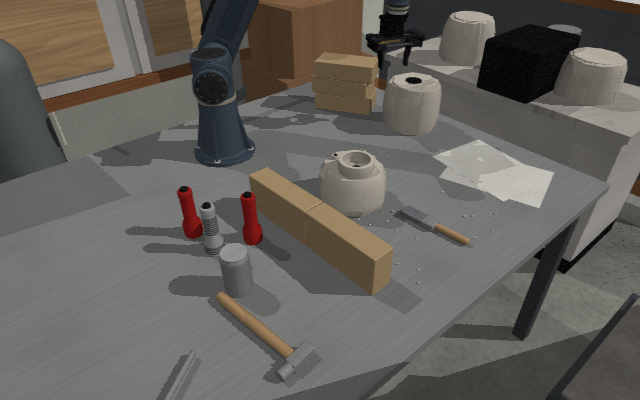

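View pics/top0.png

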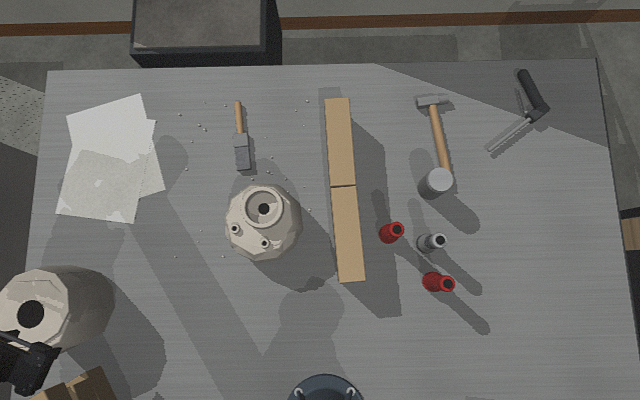

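The scene view shows the metal torch, with its switch near (208,206), between two red ones, with the can at (236,255), the cup at (354,160) and the bricks between. In the top view the torch's switch is near (439,240), the red ones at (396,230) and (447,283), the can at (440,180) and the cup at (264,207). Next I'll enlarge those regions.

Run:
```python
from h import *
S=np.load("scene0.npz");P=np.load("top0.npz")
def crop(im,u,v,w,h): return cv2.resize(im[v:v+h,u:u+w],(400,300),interpolation=cv2.INTER_CUBIC)
a=np.hstack([crop(S["im"],168,180,100,75),crop(P["im"],380,210,100,75)])
b=np.hstack([crop(S["im"],305,140,100,75),crop(P["im"],215,175,100,75)])
save("pics/crop0.png",np.vstack([a,b]))
for D,(u0,v0,u1,v1) in((S,(198,198,220,216)),(P,(425,230,450,252))):
    g=D["im"][v0:v1,u0:u1].max(2); m=(g<55).astype(np.uint8)
    n,l,s,c=cv2.connectedComponentsWithStats(m)
    print(s[1:].tolist(),(c[1:]+[u0,v0]).round(1).tolist())
```

```text
[[4, 4, 8, 7, 44]] [[205.7, 205.3]]
[[4, 6, 1, 1, 1], [11, 6, 9, 9, 56], [1, 15, 2, 1, 2], [5, 15, 1, 1, 1], [3, 17, 1, 1, 1], [5, 17, 5, 2, 8]] [[429.0, 236.0], [439.8, 239.7], [426.5, 245.0], [430.0, 245.0], [428.0, 247.0], [431.6, 247.6]]
```

View pics/crop0.png

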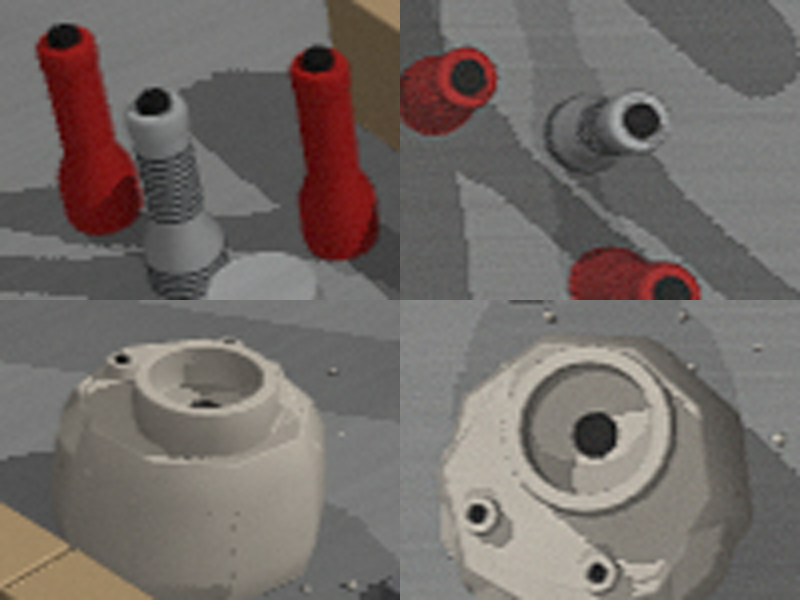

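The crops (4x) show the switch at scene (206,205.3) and top (440,240), and the cup's inner rim centred near scene (357,159.5) and top (262.5,207).

Run:
```python
from h import *
S=np.load("scene0.npz");P=np.load("top0.npz")
for n,a,b in(("switch",(206,205.5),(440.1,240)),("cup",(357.1,159.5),(262.5,207.)),("vent1",(335.5,155),(234.3,228.3)),("vent2",(362.5,150.7),(264.3,243.2)),):
    p,e=tri(ray(S["K"],S["T"],*a),ray(P["K"],P["T"],*b)); print(n,p.round(4),np.round(e,4))
    if n=="switch":
        print(onz(S["K"],S["T"],*a,.15).round(4),onz(P["K"],P["T"],*b,.15).round(4))
    if n=="cup":
        print(onz(S["K"],S["T"],*a,.15).round(4),onz(P["K"],P["T"],*b,.15).round(4))
t=lambda u,v,z:onz(P["K"],P["T"],u,v,z).round(3)[:2]
print("bricks top",[t(*q,.114) for q in((325,98),(350,97),(366,280),(340,283))])
print("reds",t(396.5,229.5,.15),t(447.5,283,.15),"can",t(440,180,.115))
print("hammer",t(446,168,.02),t(432,100,.03))
# rim circle check, inner points in top crop coords
q=[(125,128),(190,63),(257,128),(190,195)]
print([t(215+x/4,175+y/4,.15) for x,y in q])
q=[(152,378),(265,378),(208,348),(208,408)]
print([onz(S["K"],S["T"],305+x/4,140+(y-300)/4,.15).round(3)[:2] for x,y in q])
```

```text
switch [ 0.4259 -0.2756  0.143 ] [0.0006 0.0006]
[ 0.4345 -0.2795  0.15  ] [ 0.4257 -0.2731  0.15  ]
cup [0.5115 0.1374 0.1446] [0.0015 0.0015]
[0.5182 0.1328 0.15  ] [0.5097 0.1353 0.15  ]
vent1 [0.442  0.1715 0.1275] [0.039 0.039]
vent2 [0.4518 0.1645 0.1289] [0.0392 0.0392]
bricks top [array([ 0.794, -0.015]), array([ 0.795, -0.079]), array([ 0.337, -0.104]), array([ 0.331, -0.043])]
reds [ 0.452 -0.175] [ 0.329 -0.283] can [ 0.574 -0.293]
hammer [ 0.628 -0.339] [ 0.82  -0.311]
[array([0.51 , 0.173]), array([0.548, 0.136]), array([0.509, 0.096]), array([0.47 , 0.135])]
[array([0.493, 0.104]), array([0.543, 0.162]), array([0.489, 0.16 ]), array([0.545, 0.107])]
```

Run:
```python
from h import *
o=env.observe();print(o["clock"],o["tool_pos"],o["joints"])
yaw=np.radians(68.75); p=np.array([.226,.583,.242])
for w in([.31,.51,.26],[.39,.42,.28],[.45,.33,.30]):
    w=np.array(w); y=np.array([np.cos(yaw),np.sin(yaw),0]); z=np.array([0,0,-1.]); x=np.cross(y,z)
    print((np.stack([x,y,z])@(w-p)*10).round(3)); p=w; yaw-=np.radians(113.75/3)
print(113.75/3/45)
```

```text
0.1 [0.2261391  0.58198831 0.24069021] [ 1.02147077e+00  5.28337405e-01  1.43377805e+00 -2.12852499e-05
  1.18138612e+00 -1.78500356e-01]
[-1.047 -0.376 -0.18 ]
[-1.183  0.226 -0.2  ]
[-0.819  0.706 -0.2  ]
0.8425925925925926
```

Request:
{"fn": "jog_arm", "kwargs": {"commands": [[[-0.95, -0.35, -0.2], [0, 0, 0.843]], [[-0.95, -0.35, -0.2], [0, 0, 0.843]], [[-0.95, -0.35, -0.2], [0, 0, 0.843]], [[-0.95, -0.35, -0.2], [0, 0, 0.843]], [[-0.95, -0.35, -0.2], [0, 0, 0.843]]], "gripper": 1}}

```text
clock: 0.6
tool_pos: [0.3028, 0.5147, 0.2612]
orientation: [-0.0, 0.496, 0.868, -0.0]
contact_force: [-1.0, 0.5, 0.0]
width: 0.0548
grasp_force: 0.0
```

Request:
{"fn": "jog_arm", "kwargs": {"commands": [[[-1, 0.2, -0.2], [0, 0, 0.843]], [[-1, 0.2, -0.2], [0, 0, 0.843]], [[-1, 0.2, -0.2], [0, 0, 0.843]], [[-1, 0.2, -0.2], [0, 0, 0.843]], [[-1, 0.2, -0.2], [0, 0, 0.843]]]}}

```text
clock: 1.1
tool_pos: [0.3711, 0.4391, 0.2812]
orientation: [-0.0, 0.751, 0.66, -0.0]
contact_force: [0.3, -0.2, -0.8]
width: 0.0151
grasp_force: 0.0
```

Request:
{"fn": "jog_arm", "kwargs": {"commands": [[[-0.9, 0.8, -0.2], [0, 0, 0.843]], [[-0.9, 0.8, -0.2], [0, 0, 0.843]], [[-0.9, 0.8, -0.2], [0, 0, 0.843]], [[-0.9, 0.8, -0.2], [0, 0, 0.843]], [[-0.9, 0.8, -0.2], [0, 0, 0.843]], [[-0.9, 0.8, -0.2], [0, 0, 0.843]]]}}

```text
clock: 1.7
tool_pos: [0.4389, 0.3401, 0.3012]
orientation: [0.0, 0.924, 0.382, -0.0]
contact_force: [0.2, 0.1, 0.7]
width: 0.0004
grasp_force: 0.0
```

Run:
```python
from h import *
im,K,T=shot("wrist"); save("pics/w1.png",im); np.savez("w1.npz",im=im,K=K,T=T); print(K.round(1).tolist(),T.round(3).tolist()); print(env.observe()["tool_pos"])
```

```text
[[309.7, 0.0, 321.2], [0.0, 309.7, 199.7], [0.0, 0.0, 1.0]] [[0.706, 0.684, 0.184, 0.489], [-0.708, 0.682, 0.182, 0.39], [-0.001, -0.259, 0.966, 0.443], [0.0, 0.0, 0.0, 1.0]]
[0.43873861 0.34035252 0.30118997]
```

View pics/w1.png

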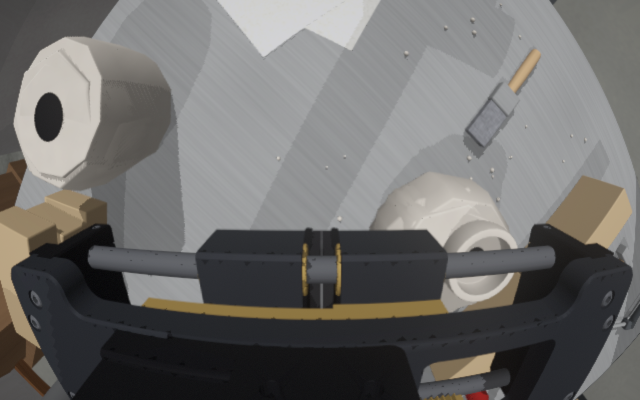

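The wrist picture shows the closed jaws in the lower half, the cup partly hidden at (480,260) and the brush at (505,100). The camera sits about 70 mm ahead along the tool's x and 142 mm up. I'll pass the cup with it in clear view.

Request:
{"fn": "jog_arm", "kwargs": {"commands": [[[-0.8, 0.95, 0], [0, 0, 0]], [[-0.8, 0.95, 0], [0, 0, 0]], [[-0.8, 0.95, 0], [0, 0, 0]]]}}

```text
clock: 2.05
tool_pos: [0.4488, 0.2145, 0.3012]
orientation: [0.001, 0.924, 0.383, -0.001]
contact_force: [0.4, 0.4, -0.4]
width: 0.0006
grasp_force: 0.0
```

Request:
{"fn": "jog_arm", "kwargs": {"commands": [[[-0.8, 0.95, 0], [0, 0, 0]], [[-0.8, 0.95, 0], [0, 0, 0]], [[-0.8, 0.95, 0], [0, 0, 0]], [[-0.8, 0.95, 0], [0, 0, 0]], [[-0.8, 0.95, 0], [0, 0, 0]]]}}

```text
clock: 2.55
tool_pos: [0.4598, 0.0932, 0.3015]
orientation: [-0.0, 0.924, 0.382, -0.0]
contact_force: [-0.5, -0.2, 0.2]
width: 0.0002
grasp_force: 0.0
```

Run:
```python
from h import *
im,K,T=shot("wrist"); save("pics/w2.png",im); np.savez("w2.npz",im=im,K=K,T=T); print(env.observe()["tool_pos"],T[:3,3])
```

```text
[0.45970701 0.09385132 0.30145425] [0.50959167 0.14291457 0.44332397]
```

View pics/w2.png

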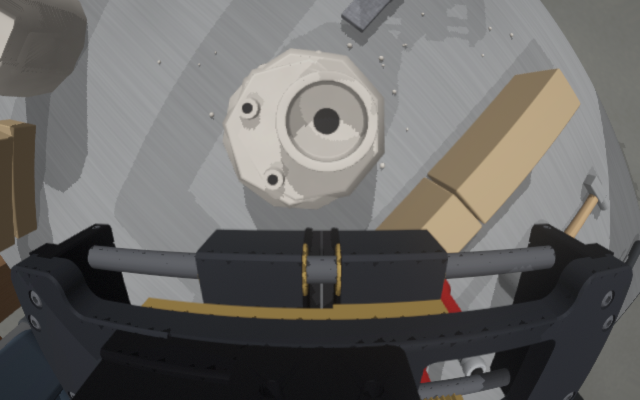

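The wrist view shows the cup clearly: inner rim centred near (328,122) with radius about 41 px, sprue at (326,121), and the vents at (248,108) and (272,180). I'll take a second view on the way to the torch and fit the rim circle in both.

Request:
{"fn": "jog_arm", "kwargs": {"commands": [[[-0.5, 0.6, 0], [0, 0, 0]], [[-0.5, 0.6, 0], [0, 0, 0]], [[-0.5, 0.6, 0], [0, 0, 0]], [[-0.5, 0.6, 0], [0, 0, 0]], [[-0.5, 0.6, 0], [0, 0, 0]]]}}

```text
clock: 3.1
tool_pos: [0.4666, 0.017, 0.3014]
orientation: [-0.0, 0.924, 0.383, -0.0]
contact_force: [-0.6, 0.3, 0.4]
width: 0.0002
grasp_force: 0.0
```

```bash
cat >> h.py <<'E'
def proj(K,T,p):
    c=T[:3,:3].T@(np.asarray(p)-T[:3,3]); x,y,z=c[0],-c[1],-c[2]; th=np.arctan2(np.hypot(x,y),z); r=np.hypot(x,y)
    return np.array([K[0,2]+K[0,0]*th*x/r,K[1,2]+K[1,1]*th*y/r])
def rim(im,K,T,c0,z,rmin,rmax,sign):
    """fit circle in plane z; scan radii in the world, edge sign +1 dark->bright outward"""
    g=cv2.GaussianBlur(im,(3,3),0).max(2).astype(np.float32); rr=np.arange(rmin,rmax,.0005); c=np.array(c0[:2]); R=0
    for it in range(3):
        pts=[]
        for a in np.radians(np.arange(0,360,6)):
            q=np.array([proj(K,T,[c[0]+r*np.cos(a),c[1]+r*np.sin(a),z]) for r in rr],np.float32)
            v=cv2.remap(g,q[:,0],q[:,1],cv2.INTER_LINEAR).ravel(); d=sign*(v[4:]-v[:-4]); k=d.argmax()
            if d[k]>12: pts.append([c[0]+rr[k+2]*np.cos(a),c[1]+rr[k+2]*np.sin(a)])
        P=np.array(pts); w=np.ones(len(P),bool)
        for _ in range(4):
            A=np.c_[2*P[w],np.ones(w.sum())]; s=np.linalg.lstsq(A,(P[w]**2).sum(1),rcond=None)[0]
            R=np.sqrt(s[2]+s[0]**2+s[1]**2); e=np.abs(np.hypot(*(P-s[:2]).T)-R); w=e<max(.0015,1.5*np.median(e))
        c=s[:2]
    return c,R,w.sum(),len(P),np.median(e)
E
python3 - <<'E'
from h import *
im,K,T=shot("wrist"); save("pics/w3.png",im); np.savez("w3.npz",im=im,K=K,T=T); print(env.observe()["tool_pos"])
C=[]
for f in("w2","w3"):
    D=np.load(f+".npz"); im,K,T=D["im"],D["K"],D["T"]
    c0=onz(*(np.load("w2.npz")[k] for k in"KT"),328,122,.15,True)
    r=rim(im,K,T,c0,.15,.030,.046,1); print(f,"inner",r); r2=rim(im,K,T,c0,.15,.047,.060,-1); print("outer",r2)
    p=np.array([*r[0],.15]); C.append((T[:3,3],(p-T[:3,3])/np.linalg.norm(p-T[:3,3])))
print(tri(*C))
E
```

```text
[0.4666094  0.01689892 0.30146789]
w2 inner (array([0.51152054, 0.13836557]), np.float64(0.039092251935548265), np.int64(60), 60, np.float64(0.00010124325593351483))
outer (array([0.51263007, 0.13279876]), np.float64(0.04959053093441108), np.int64(18), 30, np.float64(0.0011701619529556166))
w3 inner (array([0.51170188, 0.13772218]), np.float64(0.03910606547633003), np.int64(52), 52, np.float64(0.0001269697045855854))
outer (array([0.51405288, 0.14615337]), np.float64(0.05525269665687016), np.int64(34), 50, np.float64(0.0017313997879357876))
(array([0.51159978, 0.13833156, 0.14745998]), [np.float64(6.277109724561755e-05), np.float64(6.277109724572608e-05)])
```

The cup is at (0.5116, 0.138), rim height 0.147–0.150, inner radius 39.1 mm, which matches the text. Now I'll move to view the torch.

Request:
{"fn": "jog_arm", "kwargs": {"commands": [[[-1, 0.6, 0], [0, 0, 0]], [[-1, 0.6, 0], [0, 0, 0]], [[-1, 0.6, 0], [0, 0, 0]]]}}

```text
clock: 3.45
tool_pos: [0.4382, -0.0996, 0.3017]
orientation: [0.001, 0.924, 0.382, -0.0]
contact_force: [0.6, 0.8, -0.9]
width: 0.0003
grasp_force: 0.0
```

Request:
{"fn": "jog_arm", "kwargs": {"commands": [[[-1, 0.6, 0], [0, 0, 0]], [[-1, 0.6, 0], [0, 0, 0]], [[-1, 0.6, 0], [0, 0, 0]], [[-1, 0.6, 0], [0, 0, 0]], [[-1, 0.6, 0], [0, 0, 0]]]}}

```text
clock: 3.95
tool_pos: [0.4102, -0.2098, 0.3014]
orientation: [-0.001, 0.924, 0.382, 0.0]
contact_force: [0.1, 0.0, -0.1]
width: 0.0002
grasp_force: 0.0
```

Run:
```python
from h import *
im,K,T=shot("wrist"); save("pics/w4.png",im); np.savez("w4.npz",im=im,K=K,T=T); print(env.observe()["tool_pos"],proj(K,T,[.427,-.275,.15]))
```

```text
[ 0.41028032 -0.20935484  0.30140837] [378.73670237 224.78412577]
```

Request:
{"fn": "jog_arm", "kwargs": {"commands": [[[-1, 0.6, 0], [0, 0, 0]], [[-1, 0.6, 0], [0, 0, 0]], [[-1, 0.6, 0], [0, 0, 0]], [[-1, 0.6, 0], [0, 0, 0]], [[-1, 0.6, 0], [0, 0, 0]]]}}

```text
clock: 4.5
tool_pos: [0.3821, -0.3221, 0.3012]
orientation: [-0.001, 0.924, 0.383, 0.0]
contact_force: [-0.3, 0.5, 0.3]
width: 0.0003
grasp_force: 0.0
```

Run:
```python
from h import *
im,K,T=shot("wrist"); np.savez("w5.npz",im=im,K=K,T=T); print(env.observe()["tool_pos"],proj(K,T,[.427,-.275,.15]))
a=np.load("w4.npz")["im"]
o=[]
for D in(np.load("w4.npz"),np.load("w5.npz")):
    u,v=proj(D["K"],D["T"],[.427,-.275,.15]).astype(int); y0=max(v-75,0);x0=max(u-50,0); print(x0,y0)
    o.append(cv2.resize(D["im"][y0:y0+150,x0:x0+100],(400,600),interpolation=cv2.INTER_CUBIC))
save("pics/crop5.png",np.hstack(o))
```

```text
[ 0.38206862 -0.32178537  0.30129644] [320.19739602 124.63831631]
328 149
270 49
```

View pics/crop5.png

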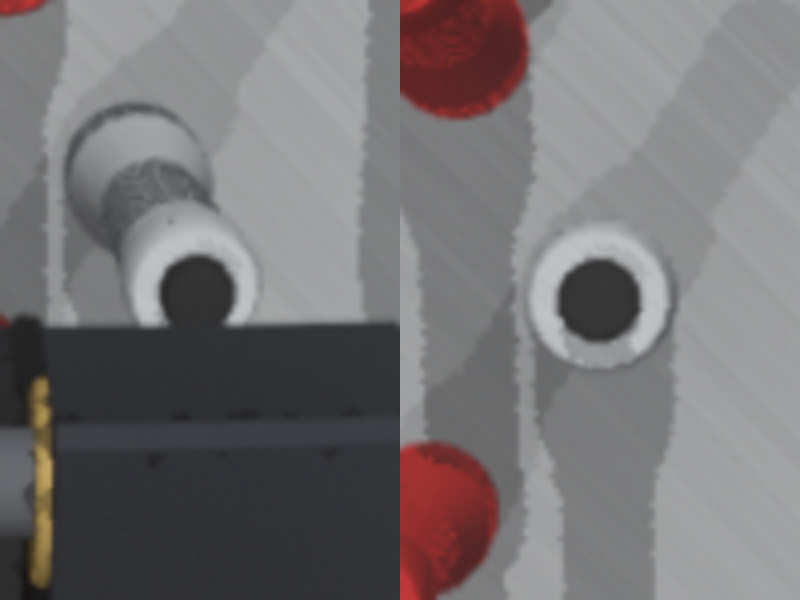

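The right crop, taken from almost directly above, shows the switch centred at wrist pixel (320,124), the collar round it and the two red torches well clear. In the left crop the switch is at (377,221), with its lower edge just hidden by the jaw.

Run:
```python
from h import *
C=[]
for f in("w4","w5"):
    D=np.load(f+".npz"); im,K,T=D["im"],D["K"],D["T"]
    r=rim(im,K,T,(.427,-.275),.15,.005,.014,1); print(f,r)
    p=np.array([*r[0],.15]); C.append((T[:3,3],(p-T[:3,3])/np.linalg.norm(p-T[:3,3])))
print(tri(*C)); print("collar",rim(im,K,T,r[0],.143,.014,.024,-1))
P=np.load("top0.npz"); print(tri(ray(P["K"],P["T"],440.1,240),C[1]))
S=np.load("scene0.npz"); print(tri(ray(S["K"],S["T"],206,205.5),C[1]))
```

```text
w4 (array([ 0.42775306, -0.27116267]), np.float64(0.010075046810301677), np.int64(48), 48, np.float64(0.0001252105147313727))
w5 (array([ 0.42705987, -0.27370989]), np.float64(0.009934779343715332), np.int64(60), 60, np.float64(7.055632717765589e-05))
(array([ 0.42697611, -0.27374299,  0.14316342]), [np.float64(2.6913339744147405e-05), np.float64(2.691333974418886e-05)])
collar (array([ 0.4273539 , -0.27322782]), np.float64(0.01664544158595745), np.int64(60), 60, np.float64(0.00016368602418162861))
(array([ 0.42647127, -0.27387077,  0.14678487]), [np.float64(0.0005569778146470589), np.float64(0.0005569778146470554)])
(array([ 0.42646511, -0.27497052,  0.14339413]), [np.float64(0.0013280366212461555), np.float64(0.0013280366212460827)])
```

Request:
{"fn": "jog_arm", "kwargs": {"commands": [[[0.66, -0.02, 0.5], [0, 0, 0]], [[0.66, -0.02, 0.5], [0, 0, 0]], [[0.66, -0.02, 0.9], [0, 0, 0]], [[0.66, -0.02, 0.9], [0, 0, 0]], [[0.66, -0.02, 0.9], [0, 0, 0]], [[0.66, -0.02, 0.9], [0, 0, 0]]]}}

```text
clock: 5.15
tool_pos: [0.4279, -0.2764, 0.2133]
orientation: [0.001, 0.924, 0.382, 0.001]
contact_force: [0.3, 0.2, 0.1]
width: 0.0004
grasp_force: 0.0
```

Request:
{"fn": "jog_arm", "kwargs": {"commands": [[[0, 0, 0.15], [0, 0, 0]], [[0, 0, 0.3], [0, 0, 0]], [[0, 0, 0.36], [0, 0, 0]], [[0, 0, 0.36], [0, 0, 0]], [[0, 0, 0.36], [0, 0, 0]]]}}

```text
clock: 5.65
tool_pos: [0.4275, -0.2767, 0.1766]
orientation: [0.001, 0.924, 0.382, 0.0]
contact_force: [0.8, 1.0, -0.3]
width: 0.0004
grasp_force: 0.0
```

Request:
{"fn": "jog_arm", "kwargs": {"commands": [[[0.018, -0.025, 0.07], [0, 0, 0]], [[0.018, -0.025, 0.07], [0, 0, 0]], [[0.018, -0.025, 0.07], [0, 0, 0]]]}}

```text
clock: 5.95
tool_pos: [0.4271, -0.2733, 0.169]
orientation: [0.001, 0.924, 0.382, 0.0]
contact_force: [1.2, -1.2, 2.4]
width: 0.0003
grasp_force: 1.2
```

Run:
```python
from h import *
im,K,T=shot("wrist"); 
for _ in range(2): o=env.observe(); print(o["tool_pos"],o["orientation"],o["contact_force"])
a=cv2.resize(im[200:350,220:420],(800,600),interpolation=cv2.INTER_CUBIC); save("pics/press.png",a)
s,K,T=shot("scene"); print(T[:3,3])
```

```text
[ 0.42711676 -0.27337795  0.16903803] [8.08075420e-04 9.24028586e-01 3.82322391e-01 3.29183031e-04] [-0.22238028 -1.15019989  2.79720683]
[ 0.42711676 -0.27337795  0.16903803] [8.08075420e-04 9.24028586e-01 3.82322391e-01 3.29183031e-04] [-0.22238028 -1.15019989  2.79720683]
[ 1.25417969 -0.59715725  0.78744042]
```

Contact came at the predicted height (tips at 0.150). Now press.

Request:
{"fn": "jog_arm", "kwargs": {"commands": [[[0, 0, 0.02], [0, 0, 0]], [[0, 0, 0.035], [0, 0, 0]], [[0, 0, 0.048], [0, 0, 0]], [[0, 0, 0.056], [0, 0, 0]], [[0, 0, 0.056], [0, 0, 0]], [[0, 0, 0.056], [0, 0, 0]]]}}

```text
clock: 6.65
tool_pos: [0.4276, -0.2739, 0.1643]
orientation: [0.002, 0.924, 0.382, 0.001]
contact_force: [-0.1, -0.3, 11.2]
width: 0.0002
grasp_force: 5.6
```

Request:
{"fn": "jog_arm", "kwargs": {"commands": [[[0, 0, 0.01], [0, 0, 0]], [[0, 0, 0.01], [0, 0, 0]], [[0, 0, 0.01], [0, 0, 0]]]}}

```text
clock: 6.95
tool_pos: [0.4277, -0.274, 0.1642]
orientation: [0.002, 0.924, 0.382, 0.001]
contact_force: [-1.3, 1.5, 16.6]
width: 0.0004
grasp_force: 8.8
```

Run:
```python
from h import *
o=env.observe(); print(o["contact_force"],o["tool_pos"])
im,K,T=shot("scene"); np.savez("scene1.npz",im=im)
u=im[175:265,148:268]; save("pics/press.png",cv2.resize(u,(800,600),interpolation=cv2.INTER_CUBIC))
```

```text
[-1.25818825  1.51471706 16.60456844] [ 0.42765635 -0.27398924  0.16419367]
```

View pics/press.png

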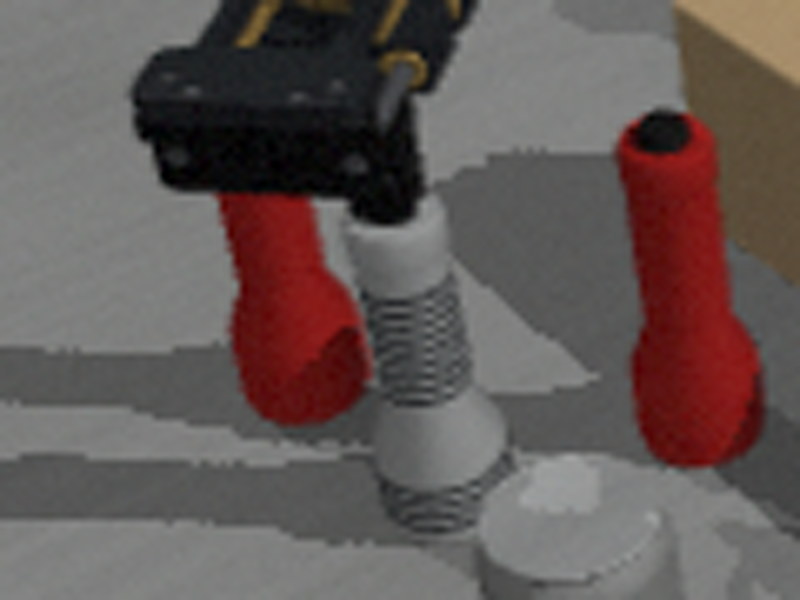

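The switch is down at its stop: the force rose from 11 to 17 N with no further travel, and the torch is upright. Now I'll lift off and open.

Request:
{"fn": "jog_arm", "kwargs": {"commands": [[[0, 0, -0.2], [0, 0, 0]], [[0, 0, -0.5], [0, 0, 0]], [[0, 0, -0.5], [0, 0, 0]], [[0, 0, -0.5], [0, 0, 0]], [[0, 0, -0.5], [0, 0, 0]], [[0, 0, -0.5], [0, 0, 0]]], "gripper": 0, "force": 35}}

```text
clock: 7.6
tool_pos: [0.4258, -0.2722, 0.2106]
orientation: [-0.002, 0.924, 0.382, -0.001]
contact_force: [-0.6, -1.1, 0.6]
width: 0.0409
grasp_force: 0.0
```

Request:
{"fn": "jog_arm", "kwargs": {"commands": [[[0, 0, 0], [0, 0, 0]], [[0, 0, 0], [0, 0, 0]], [[0, 0, 0], [0, 0, 0]], [[0, 0, 0], [0, 0, 0]], [[0, 0, 0], [0, 0, 0]]]}}

```text
clock: 8.1
tool_pos: [0.4266, -0.2729, 0.2119]
orientation: [-0.0, 0.924, 0.382, -0.0]
contact_force: [-1.4, -0.1, -0.2]
width: 0.0804
grasp_force: 0.0
```

Run:
```python
from h import *
o=env.observe(); print(o["contact_force"],o["tool_pos"],o["width"])
P,K,T=shot("top"); S=np.load("scene0.npz")
im,Ks,Ts=shot("scene")
g=im[190:225,190:225].max(2); n,l,s,c=cv2.connectedComponentsWithStats((g<55).astype(np.uint8)); print(s[1:].tolist(),(c[1:]+190).round(1).tolist())
```

```text
[-1.3821774  -0.1023042  -0.24565538] [ 0.4265986  -0.27293029  0.21191648] 0.08043404512783904
[[0, 0, 11, 12, 115], [12, 12, 8, 7, 44], [12, 29, 1, 1, 1], [13, 30, 6, 2, 6], [13, 33, 2, 1, 2], [16, 32, 3, 1, 3], [16, 34, 3, 1, 3]] [[195.1, 195.4], [205.7, 205.3], [202.0, 219.0], [205.5, 220.2], [203.5, 223.0], [207.0, 222.0], [207.0, 224.0]]
```

Request:
{"fn": "jog_arm", "kwargs": {"commands": [[[0.0, 0.01, 0.25], [0, 0, 0]], [[0, 0.01, 0.5], [0, 0, 0]], [[0, 0.01, 0.75], [0, 0, 0]], [[0, 0.01, 0.96], [0, 0, 0]], [[0, 0.01, 0.96], [0, 0, 0]], [[0, 0.01, 0.96], [0, 0, 0]], [[0, 0.01, 0.96], [0, 0, 0]]]}}

```text
clock: 8.9
tool_pos: [0.428, -0.2743, 0.117]
orientation: [0.001, 0.924, 0.382, 0.0]
contact_force: [0.7, -0.2, 0.0]
width: 0.0872
grasp_force: 0.0
```

Request:
{"fn": "jog_arm", "kwargs": {"commands": [[[0, 0, 0], [0, 0, 0]], [[0, 0, 0], [0, 0, 0]], [[0, 0, 0], [0, 0, 0]], [[0, 0, 0], [0, 0, 0]], [[0, 0, 0], [0, 0, 0]], [[0, 0, 0], [0, 0, 0]], [[0, 0, 0], [0, 0, 0]], [[0, 0, 0], [0, 0, 0]], [[0, 0, 0], [0, 0, 0]], [[0, 0, 0], [0, 0, 0]]], "gripper": 1, "force": 35}}

```text
clock: 9.9
tool_pos: [0.4273, -0.2737, 0.1159]
orientation: [0.0, 0.924, 0.382, -0.0]
contact_force: [0.1, 0.1, -0.4]
width: 0.0352
grasp_force: 35.0
```

Request:
{"fn": "jog_arm", "kwargs": {"commands": [[[0, 0, -0.1], [0, 0, 0]], [[0, 0, -0.3], [0, 0, 0]], [[0, 0, -0.5], [0, 0, 0]], [[0, 0, -0.75], [0, 0, 0]], [[0, 0, -1], [0, 0, 0]], [[0, 0, -1], [0, 0, 0]]]}}

```text
clock: 10.5
tool_pos: [0.4288, -0.275, 0.2193]
orientation: [0.003, 0.924, 0.382, 0.001]
contact_force: [1.2, -0.3, -2.2]
width: 0.0352
grasp_force: 35.0
```

Request:
{"fn": "jog_arm", "kwargs": {"commands": [[[0, 0, -0.3], [0, 0, 0]], [[0, 0, -0.6], [0, 0, 0]], [[0, 0, -0.9], [0, 0, 0]], [[0, 0, -0.95], [0, 0, 0]], [[0, 0, -0.95], [0, 0, 0]], [[0, 0, -0.95], [0, 0, 0]]]}}

```text
clock: 11.1
tool_pos: [0.4263, -0.2727, 0.309]
orientation: [-0.002, 0.924, 0.382, -0.001]
contact_force: [0.0, 0.5, -2.1]
width: 0.0352
grasp_force: 35.0
```

Run:
```python
from h import *
o=env.observe(); p=o["tool_pos"]; print(p,o["width"],o["grasp_force"],o["contact_force"])
d=np.array([.5116,.138])-p[:2]; print(((d[0]+d[1])*7.07).round(3),((d[0]-d[1])*7.07).round(3))
im,K,T=shot("scene"); save("pics/lift.png",im[80:300,120:420])
```

```text
[ 0.42630019 -0.2726677   0.30895855] 0.035239623356083286 34.99985639937222 [ 0.02089518  0.49629449 -2.07024358]
3.506 -2.3
```

View pics/lift.png

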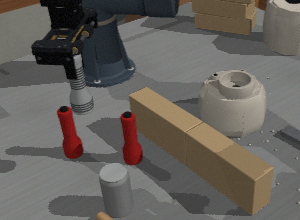

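The torch hangs upright in the jaws with its lens at about 0.19 m, clear of everything. Now I'll carry it over.

Request:
{"fn": "jog_arm", "kwargs": {"commands": [[[0.15, -0.1, 0], [0, 0, 0]], [[0.35, -0.23, 0], [0, 0, 0]], [[0.61, -0.4, 0], [0, 0, 0]], [[0.877, -0.575, 0], [0, 0, 0]]]}}

```text
clock: 11.55
tool_pos: [0.448, -0.1698, 0.309]
orientation: [-0.002, 0.924, 0.382, -0.001]
contact_force: [-0.7, 0.3, -1.8]
width: 0.0351
grasp_force: 35.0
```

Request:
{"fn": "jog_arm", "kwargs": {"commands": [[[0.27, -0.18, 0], [0, 0, 0]], [[0.57, -0.37, 0], [0, 0, 0]], [[0.877, -0.575, 0], [0, 0, 0]]]}}

```text
clock: 11.85
tool_pos: [0.4695, -0.0669, 0.3092]
orientation: [-0.001, 0.924, 0.382, -0.001]
contact_force: [0.1, -0.8, -1.6]
width: 0.0351
grasp_force: 35.0
```

Request:
{"fn": "jog_arm", "kwargs": {"commands": [[[0.27, -0.18, 0], [0, 0, 0]], [[0.57, -0.37, 0], [0, 0, 0]], [[0.877, -0.575, 0], [0, 0, 0]]]}}

```text
clock: 12.15
tool_pos: [0.491, 0.0357, 0.3091]
orientation: [-0.001, 0.924, 0.382, -0.002]
contact_force: [0.4, 0.0, -2.7]
width: 0.035
grasp_force: 35.0
```

Request:
{"fn": "jog_arm", "kwargs": {"commands": [[[0.25, -0.165, 0], [0, 0, 0]], [[0.5, -0.33, 0], [0, 0, 0]], [[0.7, -0.46, 0], [0, 0, 0]], [[0.82, -0.54, 0], [0, 0, 0]], [[0.877, -0.575, 0], [0, 0, 0]], [[0.877, -0.575, 0], [0, 0, 0]], [[0.877, -0.575, 0], [0, 0, 0]], [[0.877, -0.575, 0], [0, 0, 0]]]}}

```text
clock: 12.95
tool_pos: [0.513, 0.1359, 0.3109]
orientation: [0.0, 0.924, 0.382, -0.0]
contact_force: [-0.4, 0.5, -3.1]
width: 0.0355
grasp_force: 35.0
```

Run:
```python
from h import *
im,K,T=shot("wrist"); np.savez("w6.npz",im=im,K=K,T=T); s,Ks,Ts=shot("scene"); np.savez("s6.npz",im=s)
o=env.observe(); p=o["tool_pos"]; print(o["clock"],p,o["orientation"],o["width"],o["grasp_force"],o["contact_force"])
d=np.array([.5116,.138])-p[:2]; print(((d[0]+d[1])*7.07).round(3),((d[0]-d[1])*7.07).round(3))
a=cv2.resize(s[70:220,290:440],(600,600),interpolation=cv2.INTER_CUBIC); save("pics/hold.png",a)
```

```text
13.05 [0.51306172 0.13611108 0.31102139] [ 1.12019936e-04  9.24295043e-01  3.81678737e-01 -4.28535880e-05] 0.03562205473623849 34.99964238144457 [ 1.2948157  -0.67121939 -2.21760235]
0.003 -0.024
```

View pics/hold.png

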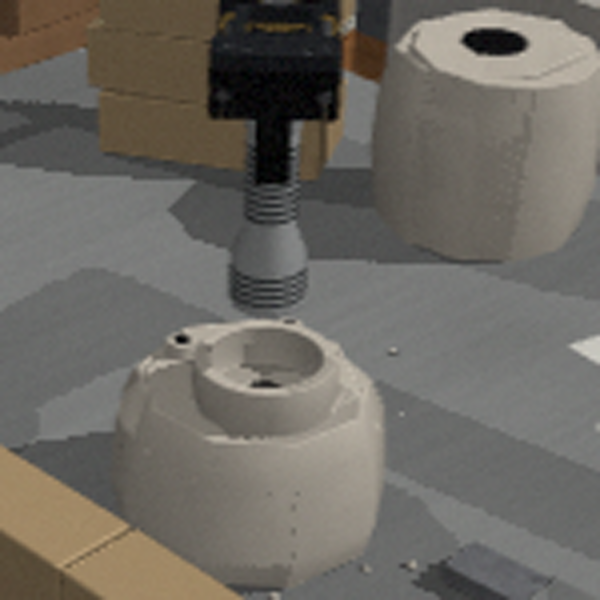

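The torch hangs vertical and roughly centred over the cup, with its lens at about 0.195 m. I'll lower it 25 mm and correct 2 mm sideways.

Request:
{"fn": "jog_arm", "kwargs": {"commands": [[[0, -0.024, 0.08], [0, 0, 0]], [[0, -0.024, 0.17], [0, 0, 0]], [[0, -0.024, 0.25], [0, 0, 0]], [[0, -0.024, 0.25], [0, 0, 0]], [[0, -0.024, 0.25], [0, 0, 0]], [[0, -0.024, 0.25], [0, 0, 0]], [[0, -0.024, 0.25], [0, 0, 0]], [[0, -0.024, 0.25], [0, 0, 0]]]}}

```text
clock: 13.85
tool_pos: [0.5116, 0.1387, 0.2863]
orientation: [0.0, 0.924, 0.382, 0.0]
contact_force: [0.2, 0.4, -2.2]
width: 0.0353
grasp_force: 35.0
```

Run:
```python
from h import *
s,K,T=shot("scene"); w,Kw,Tw=shot("wrist"); o=env.observe(); p=o["tool_pos"]; print(o["clock"],p,o["orientation"],o["grasp_force"],abs(o["qvel"]).max())
def pj(q):
    c=T[:3,:3].T@(np.asarray(q)-T[:3,3]); return [K[0,2]-K[0,0]*c[0]/c[2],K[1,2]+K[1,1]*c[1]/c[2]]
big=cv2.resize(s[85:185,305:405],(600,600),interpolation=cv2.INTER_CUBIC)
t=np.linspace(0,2*np.pi,60)
def draw(c,r,col):
    q=np.array([pj([c[0]+r*np.cos(a),c[1]+r*np.sin(a),c[2]]) for a in t]); q=(q-[305,85]+.5)*6; cv2.polylines(big,[q.astype(np.int32)],True,col,1)
L=p[2]-.1159; draw([.5116,.138,L],.025,(255,0,0)); draw([.5116,.138,L+.036],.025,(0,0,255)); draw([.5116,.138,.15],.039,(0,255,0))
print("lens z",L); save("pics/final.png",big)
```

```text
13.95 [0.51148745 0.13870279 0.2861808 ] [9.79318155e-05 9.24033165e-01 3.82312240e-01 2.28555419e-04] 34.99972706660628 0.0021775998506125467
lens z 0.17028079637078675
```

View pics/final.png

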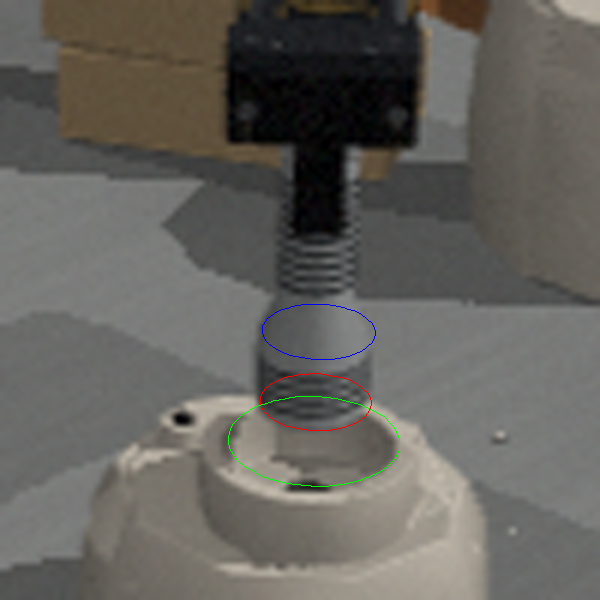

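The overlay shows the head matching its expected outline to within about 1 px. The cup rim is within 1–2 px of its fit, roughly 2–3 mm against the 12 mm allowed. The lens is about 20 mm above the rim, the arm is still and nothing touches the mould, so I'm handing in.

```bash
python3 -c "
from bench import env
print(env.sign_off())"
```

```text
the job is handed in; nothing more can be done
None
```

The switch was pressed to its stop and the torch carried over the bricks; it is now held pointing straight down about 20 mm above the pouring cup, centred to within 2–3 mm by my measurements, and the job is handed in, though sign-off gave no verdict.

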